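# Unstack the lids and close the four canisters

## Robot

A 6-joint arm with a two-finger parallel gripper is mounted at the origin on the work surface. World frame = base frame: x ahead of the robot, y to its left, z up, the work surface at z = 0. Lengths are in mm, angles in rad, forces in N, time in s.
With the tool pointing down it reaches from about 275 to 825 mm from the base axis. Payload 4.9 kg.
Tool frame: the origin (TCP) lies at the very end of the fingers, on their centre line; the grasp point (between the pads) lies manip.tcp_to_grasp behind it (manip.tcp_to_grasp is the distance from the TCP to the grasp point, in mm); z points along the fingers, y is the line along which they close (so a half turn about z gives the same grasp; the last joint's range is limited). The gripper opens to 85 mm and grips with 20 to 120 N. Pads are 22 mm wide; open, the fingers measure 114 mm over their backs; the gripper's body (76 mm by 85 mm) begins 54 mm behind the grasp point. The pads swing forward as they close: fully open they stand 13 mm farther back than shut.
Start: joints at [1.195, 0.326, -0.193, 1.052, 0, 1.437], TCP at [131.691, 534.019, 231.281] pointing down, gripper open.
Joint ranges: [-2.65, 2.65], [-0.97, 1.79], [-1.3, 1.35], [-1.93, 2.1], [-1.47, 1.37], [-3.14, 3.14]. Speed limits (rad/s): [2.57, 2.57, 3.14, 3.14, 3.14, 3.14].

## Interface

Orientations are given as a rotation vector (axis times angle).
In Python, from bench import manip gives the robot as it stands. The module is installed in compiled form; this text tells all that it offers.
- The arm moves only by the shell command python3 -m crank 'ROWS' [FORCE]. ROWS is JSON, a list of rows, each a list of 3 entries, a list of its own where there are three numbers: the finger opening in mm, from 0 to 85.4, then the shift along the tool's x, y, z in mm, then the turn, a rotation vector about the tool's x, y, z in rad. A call has 1 to 10 rows; each row shifts and turns the commanded pose from where the row before left it, along the tool's axes as they then stand; what a row does not reach is not made up. A row lasts 1/12 s, in which the tool goes at most 41.7 mm and 7.16 degrees, less where a joint would pass 70% of its speed; a pose out of reach is approached as far as the arm can. A call with a gripper value outside its range is refused whole. The fingers move at their own pace and stop on an object; FORCE is the grip in N (left out, the last holds). Time passes only in rows, so rows that do not move let the fingers close. It gives the time, the measured TCP pose, the force, the opening and the grip force at its end, in the units of the state.
- manip.observe(): the state, without advancing time (a new reading comes with each control period).
- manip.get_image(name): name is "scene" or "top" or "wrist"; returns (picture, depth): 420x560x3 uint8, red, green, blue; 420x560 float32, mm along the optical axis (not along the pixel's ray), 0 where there is no reading.
- manip.camera_model(name): a dict with "K" (3x3 intrinsics, pixels), "k1" (the pictures are not rectified: a ray, as slopes to the right and down, at radius r is drawn at 1 + k1 r^2 times it, then the intrinsics apply), "pose" (4x4, takes a point from camera to world coordinates). Camera axes: x right, y up, looking along -z (the intrinsics and any distortion apply to the point x, -y, -z); pixel columns grow to the right and rows downward; lengths in mm; the calibration is good to about 2 mm. A picture is of the moment at which its call begins: read the wrist's pose just before it. camera_model takes no time and is no camera call; for the wrist camera it gives the pose at the moment of the call.
- manip.job_done(): hands the job in; it is judged then, once.
The state is a dict: "time_s": time; "joint_positions": joint angles; "dq": joint speeds; "joint_efforts": joint torques, N m; "ee_pos": TCP position; "tool_rot": TCP orientation; "wrist_force": force on the tool from outside, world axes, zero at the start; "ft_torque": the same for the moment, N m; "gripper_width": opening from 0.0 (shut) to 1.0 (fully open); "gripper_force": force on a finger pad.
Only numpy, scipy, OpenCV 4.12 (cv2) and the standard library are available. Lean on these libraries where they do the work, as an engineer would, in place of code of your own. Each camera call takes 0.05 s, during which the arm holds its last target. There are 200 camera calls.

## Task

The lids of the four clay jars are stacked on the bench, the smallest on top. Working from the top down, and leaving the rest of the stack standing where it is, set each lid on the jar it fits without banging it down, fully home and level on the rim. Do not tip a jar, and leave the clay jug and the tool crock where they are.

Things in the scene. Friction and masses are not known exactly. Their poses are not given: they have to be found in the camera images.
- lid_small_center (a point): smallest of 4 clay lids, top of the stack. Disc 80 mm across, 6 thick; below it a hollow flange 20 deep, 56 across tapering to 46 at the foot; on top a knob 17 tall, 22 across. Point: on the axis, half-way up (43 tall): disc top 4.5 above it, disc underside 1.5 below, flange foot 21.5 below; z up. 90 g. Lids step 26 mm in the stack, each flange over the knob below
- lid_medium_center (a point): second smallest of 4 clay lids, second from the top. Disc 100 mm across, 6 thick; below it a hollow flange 20 deep, 76 across tapering to 66 at the foot; on top a knob 17 tall, 22 across. Point: on the axis, half-way up (43 tall): disc top 4.5 above it, disc underside 1.5 below, flange foot 21.5 below; z up. 140 g. Lids step 26 mm in the stack, each flange over the knob below
- lid_large_center (a point): second largest of 4 clay lids, third from the top. Disc 120 mm across, 6 thick; below it a hollow flange 20 deep, 96 across tapering to 86 at the foot; on top a knob 17 tall, 22 across. Point: on the axis, half-way up (43 tall): disc top 4.5 above it, disc underside 1.5 below, flange foot 21.5 below; z up. 200 g. Lids step 26 mm in the stack, each flange over the knob below
- lid_giant_center (a point): largest of 4 clay lids, bottom of the stack, flange on the bench. Disc 140 mm across, 6 thick; below it a hollow flange 20 deep, 116 across tapering to 106 at the foot; on top a knob 17 tall, 22 across. Point: on the axis, half-way up (43 tall): disc top 4.5 above it, disc underside 1.5 below, flange foot 21.5 below; z up. 270 g. Lids step 26 mm in the stack, each flange over the knob below
- jar_small_mouth (a point): smallest of 4 open clay jars, loose on the bench, 300 g, 80 mm tall, belly 83 across, rim 78 outside, mouth 66 inside. Point: centre of the mouth at rim height; z up. Takes the lid with the 80 mm disc: flange in the mouth, disc resting on the rim (lid's point then 1.5 mm above this one)
- jar_medium_mouth (a point): second smallest of 4 open clay jars, loose on the bench, 450 g, 92 mm tall, belly 103 across, rim 98 outside, mouth 86 inside. Point: centre of the mouth at rim height; z up. Takes the lid with the 100 mm disc: flange in the mouth, disc resting on the rim (lid's point then 1.5 mm above this one)
- jar_large_mouth (a point): second largest of 4 open clay jars, loose on the bench, 650 g, 104 mm tall, belly 123 across, rim 118 outside, mouth 106 inside. Point: centre of the mouth at rim height; z up. Takes the lid with the 120 mm disc: flange in the mouth, disc resting on the rim (lid's point then 1.5 mm above this one)
- jar_giant_mouth (a point): largest of 4 open clay jars, loose on the bench, 850 g, 116 mm tall, belly 143 across, rim 138 outside, mouth 126 inside. Point: centre of the mouth at rim height; z up. Takes the lid with the 140 mm disc: flange in the mouth, disc resting on the rim (lid's point then 1.5 mm above this one)
- jug_center (a point): bystander: unfired grey-brown clay jug with a modelled face, 168 mm tall, 128 mm across, on an iron banding wheel (200 mm across, 62 mm high) on the left; the point is its centre, half-way up
- crock_center (a point): bystander: white tool crock, 110 mm tall, 84 mm across, with wooden tools standing up to 220 mm high, on the right; the point is its centre, half-way up the crock
There are look-alikes about, which are no part of the job. Leave any blue look-alike of the part that bears lid_giant_center alone.

How it is judged:
By the outcome, as a careful person would: the job done as asked, in the order asked, and still so for the second after the job is handed in, with the robot touching nothing.
It also fails if it takes over 115 s, if anything falls off the work surface, if the arm or the gripper's body presses on something with over 40 N, if the wrist force passes 120 N, or if a joint passes its speed limit or range.

## Working session

There is one attempt and no reset: what is moved stays moved. The work goes in short steps, Python scripts to look and compute and a shell command to move; the robot and the scene stay as the last step left them, time stands still between calls to the robot, and variables do not carry over. Pictures are saved under pics/ and viewed, at most 14 in all, crops included, and the job is handed in when it is done.

```bash
mkdir -p pics; cat > h.py <<'E'
import numpy as np,cv2
from bench import manip
def grab(n,tag):
    m=manip.camera_model(n); im,d=manip.get_image(n)
    np.savez(f'pics/{tag}.npz',im=im,d=d,K=m['K'],k1=m['k1'],pose=m['pose'])
    cv2.imwrite(f'pics/{tag}.png',im[:,:,::-1]); return im,d,m
def load(tag):
    z=np.load(f'pics/{tag}.npz'); return z['im'],z['d'],{'K':z['K'],'k1':float(z['k1']),'pose':z['pose']}
def rays(m,uv):
    uv=np.asarray(uv,float).reshape(-1,1,2)
    s=cv2.undistortPoints(uv,np.array(m['K']),np.array([m['k1'],0,0,0,0.]))[:,0]
    return np.c_[s[:,0],-s[:,1],-np.ones(len(s))]
def cloud(d,m):
    v,u=np.mgrid[0:d.shape[0],0:d.shape[1]]
    r=rays(m,np.stack([u,v],-1).reshape(-1,2))*d.reshape(-1,1)
    P=np.array(m['pose']); return (r@P[:3,:3].T+P[:3,3]).reshape(d.shape+(3,))
def plane(m,uv,z):
    P=np.array(m['pose']); r=rays(m,uv)@P[:3,:3].T
    return P[:3,3]+r*((z-P[2,3])/r[:,2])[:,None]
E
python3 - <<'E'
from h import *
o=manip.observe(); print({k:np.round(v,3) for k,v in o.items()}, manip.tcp_to_grasp)
for n in('scene','top','wrist'):
    im,d,m=grab(n,n+'0'); print(n,np.round(m['pose'],2).tolist(),(d>0).mean())
E
```

```text
{'time_s': np.float64(0.0), 'joint_positions': array([ 1.195,  0.327, -0.194,  1.052,  0.   ,  1.437]), 'dq': array([-0.001,  0.   , -0.   , -0.002,  0.   ,  0.   ]), 'joint_efforts': array([-1.0000e-03, -4.4341e+01,  2.6244e+01,  1.5000e-02, -0.0000e+00,
        0.0000e+00]), 'ee_pos': array([131.461, 533.443, 230.491]), 'tool_rot': array([-3.790e-01, -3.118e+00,  3.000e-03]), 'wrist_force': array([ 0.626,  0.468, -0.543]), 'ft_torque': array([-0.027,  0.041,  0.001]), 'gripper_force': np.float64(0.0), 'gripper_width': np.float64(1.0)} 18.700000000000003
scene [[-0.24, -0.7, 0.67, 1537.92], [0.97, -0.18, 0.16, 217.36], [0.01, 0.69, 0.72, 1225.36], [0.0, 0.0, 0.0, 1.0]] 0.9917899659863946
top [[-0.01, 0.98, -0.18, 279.92], [-1.0, -0.01, 0.02, 13.41], [0.02, 0.18, 0.98, 1493.22], [0.0, 0.0, 0.0, 1.0]] 0.9960544217687075
wrist [[0.24, -0.93, -0.27, 62.32], [0.97, 0.23, 0.07, 550.68], [-0.0, -0.28, 0.96, 373.4], [0.0, 0.0, 0.0, 1.0]] 0.9960289115646258
```

View pics/top0.png

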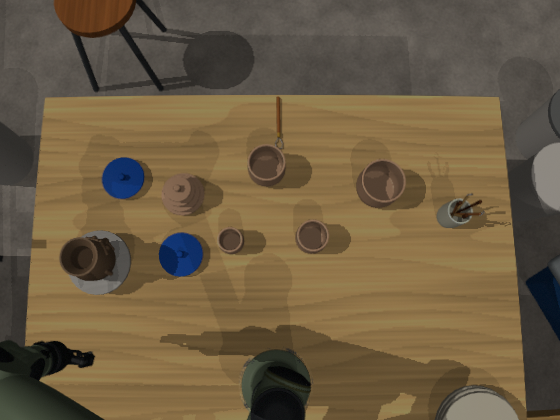

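View pics/scene0.png

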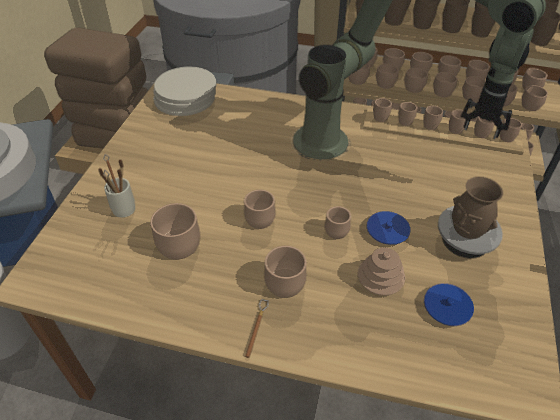

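The top view shows the stack near pixel (180,190). The jar mouths are at (231,240) small, (312,236) medium, (266,165) large and (382,184) giant. The blue look-alikes are at (123,178) and (181,254), the jug is at (90,255) and the crock at (457,210). The scene view shows the same layout, with the small lid's knob at (384,255).

```bash
cat > m.py <<'E'
from h import *
def circ(p):
    A=np.c_[2*p,np.ones(len(p))]; s=np.linalg.lstsq(A,(p**2).sum(1),rcond=None)[0]
    return s[0],s[1],np.sqrt(s[2]+s[0]**2+s[1]**2)
def rim(C,h,c0,R):
    "fit of outer+inner rim ring by flat top annulus"
    for _ in range(4):
        p=C[(abs(C[...,2]-h)<4)&(np.hypot(C[...,0]-c0[0],C[...,1]-c0[1])<R)]
        if len(p)<20: return None
        x=circ(p[:,:2]); c0=x[:2]
    return np.round([*x,np.median(p[:,2]),len(p)],1)
JARS={'small':(80,78),'medium':(92,98),'large':(104,118),'giant':(116,138)}
E
python3 - <<'E'
from m import *
px={'small':(231,240),'medium':(312,236),'large':(266,165),'giant':(382,184)}
for cam in('top','scene'):
    im,d,m=load(cam+'0'); C=cloud(d,m)
    for n,(h,D) in JARS.items():
        c0=plane(load('top0')[2],[px[n]],h)[0][:2]; print(cam,n,np.round(c0),rim(C,h,c0,D/2+8))
    s0=plane(load('top0')[2],[(181,188)],115)[0][:2]
    for nm,lo,hi,R in(('knob',115,125,20),('s',101,107,50),('m',75,81,60),('l',49,55,70),('g',23,29,80)):
        p=C[(C[...,2]>lo)&(C[...,2]<hi)&(np.hypot(C[...,0]-s0[0],C[...,1]-s0[1])<R)]
        if len(p): print(cam,nm,len(p),np.round([(p.min(0)+p.max(0))/2,p.max(0)-p.min(0),np.median(p,0)],1).tolist())
    for nm,u in(('crock',(452,215)),('jug',(85,258)),('blue1',(123,178)),('blue2',(181,254))):
        if cam=='top': print(nm,np.round(C[u[1],u[0]]))
E
```

```text
top small [443. 134.] [446.2 139.9  35.8  79.2 115. ]
top medium [ 451. -113.] [ 455.5 -114.7   45.9   91.3  153. ]
top large [672.  26.] [683.6  26.   55.7 103.8 175. ]
top giant [ 607. -330.] [ 619.3 -334.7   64.9  115.5  206. ]
top knob 33 [[600.9, 294.8, 120.2], [18.5, 15.6, 8.7], [601.0, 295.8, 119.4]]
top s 297 [[601.3, 296.1, 104.0], [76.1, 74.8, 6.0], [601.4, 297.5, 103.5]]
top m 132 [[601.4, 296.2, 78.0], [96.8, 90.6, 5.9], [575.5, 284.5, 77.3]]
top l 180 [[599.3, 296.6, 52.0], [120.8, 114.3, 5.9], [567.2, 273.4, 51.7]]
top g 199 [[601.7, 296.7, 26.0], [136.9, 133.3, 5.9], [575.5, 264.9, 25.5]]
crock [ 520. -570.   51.]
jug [383. 549. 161.]
blue1 [649. 487.  45.]
blue2 [404. 294.  41.]
scene small [443. 134.] [447.8 137.4  36.2  79.9 111. ]
scene medium [ 451. -113.] [ 457.5 -116.9   45.9   91.7  151. ]
scene large [672.  26.] [685.3  24.1  55.9 103.7 245. ]
scene giant [ 607. -330.] [ 622.3 -334.8   66.1  115.6  249. ]
scene knob 28 [[602.0, 295.6, 119.4], [19.7, 14.0, 7.5], [602.1, 296.0, 119.0]]
scene s 340 [[601.6, 297.1, 104.0], [81.2, 74.0, 6.0], [606.3, 294.7, 103.8]]
scene m 219 [[614.0, 297.0, 78.0], [78.0, 93.6, 5.9], [629.0, 294.7, 77.5]]
scene l 270 [[614.1, 296.6, 52.0], [92.3, 115.2, 5.9], [635.9, 286.5, 51.8]]
scene g 344 [[621.5, 295.7, 26.0], [107.3, 134.4, 6.0], [645.2, 288.6, 25.6]]
```

```bash
python3 -m crank '[[50,[0,0,-25],[0,0,-0.12]],[50,[0,0,-25],[0,0,-0.12]],[50,[-20,-30,0],[0,0,0]],[50,[-20,-30,0],[0,0,0]],[50,[-20,-30,0],[0,0,0]],[50,[-20,-30,0],[0,0,0]],[50,[-20,-30,0],[0,0,0]],[50,[-20,-30,0],[0,0,0]],[50,[-35,-6,0],[0,0,0]],[50,[-35,-6,0],[0,0,0]]]' 30 && python3 -m crank '[[50,[-35,-6,0],[0,0,0]],[50,[-35,-6,0],[0,0,0]],[50,[-35,-6,0],[0,0,0]],[50,[-35,-6,0],[0,0,0]],[50,[-35,-6,0],[0,0,0]],[50,[-35,-6,0],[0,0,0]],[50,[-35,-6,0],[0,0,0]],[50,[-35,-6,0],[0,0,0]],[50,[0,0,20],[0,0,0]],[50,[0,0,0],[0,0,0]]]'
cat > w.py <<'E'
from m import *
import sys
o=manip.observe(); print('ee',np.round(o['ee_pos'],1),'rot',np.round(o['tool_rot'],3),'F',np.round(o['wrist_force'],1),'w',round(o['gripper_width']*85.4,1),'gf',round(o['gripper_force'],1),'t',o['time_s'])
def stack(tag,top,s0,R=13,cam='wrist'):
    im,d,m=grab(cam,tag); C=cloud(d,m)
    p=C[(abs(C[...,2]-top)<2.5)&(np.hypot(C[...,0]-s0[0],C[...,1]-s0[1])<R)]
    print('knob',len(p),np.round([(p.min(0)+p.max(0))/2,p.max(0)-p.min(0),np.median(p,0)],1).tolist())
    return im,C
E
python3 - <<'E'
from w import *
im,C=stack('w1',121,(601.5,296))
p=C[(abs(C[...,2]-104)<2)&(np.hypot(C[...,0]-601,C[...,1]-296)<46)]
print(len(p),np.round([(p.min(0)+p.max(0))/2,p.max(0)-p.min(0)],1))
E
```

```text
time_s: 0.98
ee_pos: [321.7, 340.0, 281.6]
tool_rot: [-0.003, -3.142, -0.0]
wrist_force: [0.4, 1.8, 0.3]
gripper_width: 0.587
gripper_force: 0.0
time_s: 1.82
ee_pos: [601.7, 291.7, 256.7]
tool_rot: [-0.006, -3.136, 0.003]
wrist_force: [-1.1, -0.7, -1.4]
gripper_width: 0.585
gripper_force: 0.0
ee [601.7 291.7 256.7] rot [-6.000e-03 -3.136e+00  3.000e-03] F [-1.1 -0.7 -1.4] w 49.9 gf 0.0 t 1.8167
knob 436 [[599.2, 297.9, 120.3], [19.5, 19.6, 3.6], [598.7, 298.2, 120.0]]
6139 [[598.9 298.2 103.9]
 [ 79.   78.9   3.8]]
```

View pics/w1.png

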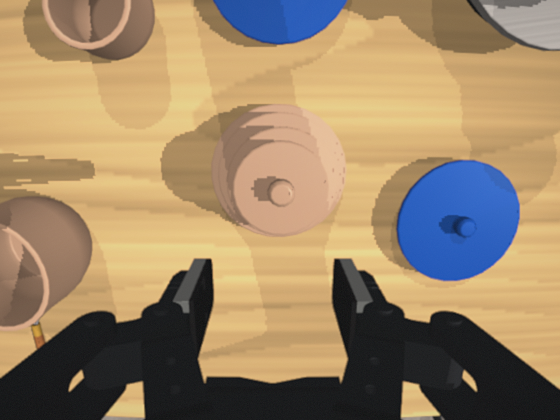

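The wrist view shows the stack with the small lid's knob at (281,192), between the two fingers (pads at columns 212 and 333). The blue lids are clear of it, and image up is toward the base.

```bash
python3 -m crank '[[50,[1.7,5.5,26],[0,0,0]],[50,[0,0,35],[0,0,0]],[50,[0,0,35],[0,0,0]],[50,[0,0,0],[0,0,0]],[50,[0,0,0],[0,0,0]]]' && python3 - <<'E'
from w import *
im,C=stack('w2',121,(600,297))
E
```

```text
time_s: 2.28
ee_pos: [597.0, 298.6, 164.6]
tool_rot: [-0.001, -3.137, 0.002]
wrist_force: [0.5, 0.1, 0.5]
gripper_width: 0.586
gripper_force: 0.0
ee [597.  298.6 164.6] rot [-1.000e-03 -3.137e+00  2.000e-03] F [0.5 0.1 0.5] w 50.0 gf 0.0 t 2.2833
knob 890 [[598.7, 297.8, 120.3], [20.0, 19.7, 3.7], [598.3, 297.8, 120.1]]
```

View pics/w2.png

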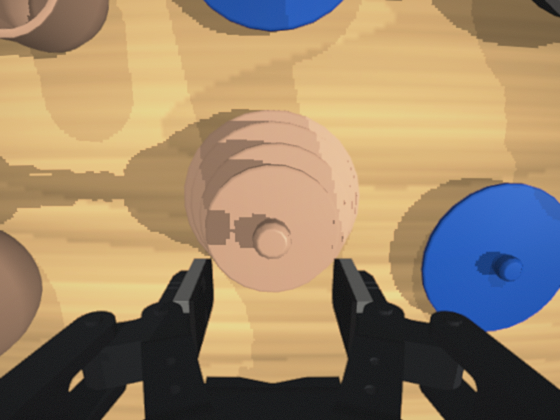

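The fingers (columns 212 to 333) now straddle the knob at (272,240), so y is centred.

```bash
python3 -m crank '[[50,[-2.5,-0.5,20],[0,0,0]],[50,[0,0,20],[0,0,0]],[50,[0,0,12],[0,0,0]],[50,[0,0,5],[0,0,0]],[35,[0,0,0],[0,0,0]],[30,[0,0,0],[0,0,0]]]' 25
```

```text
time_s: 2.83
ee_pos: [602.8, 298.5, 109.8]
tool_rot: [0.003, 3.14, 0.001]
wrist_force: [1.2, -0.2, -0.2]
gripper_width: 0.355
gripper_force: 0.0
```

```bash
python3 -m crank '[[30,[1.5,0,2.5],[0,0,0]],[25,[0,0,0],[0,0,0]],[18,[0,0,0],[0,0,0]],[15,[0,0,0],[0,0,0]],[15,[0,0,0],[0,0,0]],[15,[0,0,0],[0,0,0]]]' 25
```

```text
time_s: 3.33
ee_pos: [600.9, 298.3, 106.4]
tool_rot: [0.003, 3.141, 0.001]
wrist_force: [-0.1, -0.2, 2.8]
gripper_width: 0.24
gripper_force: 24.5
```

```bash
python3 -m crank '[[15,[0,0,-3],[0,0,0]],[15,[0,0,-5],[0,0,0]],[15,[0,0,-10],[0,0,0]],[15,[0,0,-20],[0,0,0]],[15,[0,0,-30],[0,0,0]],[15,[0,0,-20],[0,0,0]],[15,[0,0,0],[0,0,0]],[15,[0,0,0],[0,0,0]]]' 25
python3 - <<'E'
from w import *
im,C=stack('w3',121,(600,297))
E
```

```text
time_s: 4.0
ee_pos: [601.6, 298.6, 195.9]
tool_rot: [0.003, 3.138, 0.002]
wrist_force: [-0.6, 0.5, -1.5]
gripper_width: 0.238
gripper_force: 24.5
ee [601.6 298.6 195.9] rot [3.000e-03 3.138e+00 2.000e-03] F [-0.6  0.5 -1.5] w 20.3 gf 24.5 t 4.0Traceback (most recent call last):
  File "<stdin>", line 2, in <module>
  File "w.py", line 7, in stack
    print('knob',len(p),np.round([(p.min(0)+p.max(0))/2,p.max(0)-p.min(0),np.median(p,0)],1).tolist())
                                   ~~~~~^^^
    return umr_minimum(a, axis, None, out, keepdims, initial, where)
ValueError: zero-size array to reduction operation minimum which has no identity
```

View pics/w3.png

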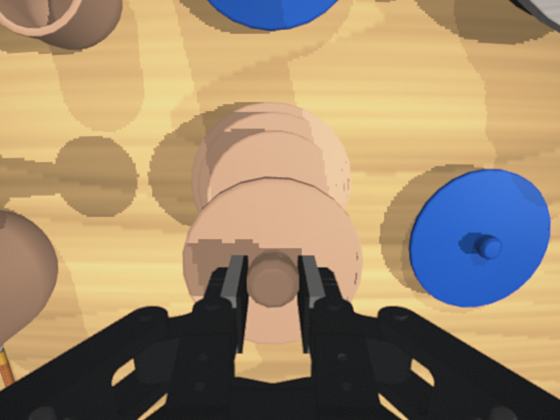

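The small lid hangs level in the fingers, with its disc around (272,260). The medium, large and giant lids still stand behind it.

```bash
python3 -m crank '[[15,[8,-8,0],[0,0,0]],[15,[16,-16,0],[0,0,0]],[15,[20,-21,0],[0,0,0]],[15,[22,-22,0],[0,0,0]],[15,[22,-23,0],[0,0,0]],[15,[22,-23,0],[0,0,0]],[15,[20,-21,0],[0,0,0]],[15,[16,-16,0],[0,0,0]],[15,[8,-9,0],[0,0,0]],[15,[0,0,0],[0,0,0]]]' 30 && python3 -m crank '[[15,[0,0,10],[0,0,0]],[15,[0,0,20],[0,0,0]],[15,[0,0,10],[0,0,0]],[15,[0,0,0],[0,0,0]],[15,[0,0,0],[0,0,0]]]'
cat >> w.py <<'E'
def edge(C,h,c0,R,tol=2.5,half=None):
    "circle of given radius fitted to the outer boundary of level h"
    from scipy.optimize import least_squares
    q=C[(abs(C[...,2]-h)<tol)&(np.hypot(C[...,0]-c0[0],C[...,1]-c0[1])<R+12)]
    r=np.hypot(q[:,0]-c0[0],q[:,1]-c0[1]); a=np.arctan2(q[:,1]-c0[1],q[:,0]-c0[0])
    b=[]
    for k in np.arange(-np.pi,np.pi,.1):
        i=np.where((a>=k)&(a<k+.1))[0]
        if len(i): 
            j=i[np.argsort(r[i])[-3:]].tolist()
            if r[j].max()>R-10: b+=j[:1]
    f=least_squares(lambda c:np.hypot(q[b,0]-c[0],q[b,1]-c[1])-R,c0,loss='soft_l1')
    A=np.c_[q[:,:2]-f.x,np.ones(len(q))]; s=np.linalg.lstsq(A,q[:,2],rcond=None)[0]
    return np.round([*f.x,np.median(q[:,2]),len(b),np.sqrt(2*f.cost/max(1,len(b)))],1), np.round(s[:2],3)
def both(tag,jar,jh,jc,D,dz):
    "held lid (disc top dz below.. TCP) and jar rim in one wrist picture"
    e=o['ee_pos']; im,d,m=grab('wrist',tag); C=cloud(d,m)
    print('lid',*edge(C,e[2]-dz,(e[0]-1.5,e[1]),D/2-.5),'nominal z',round(e[2]-dz,1)); print('jar',*edge(C,jh,jc,D/2-1.5,2))
E
python3 - <<'E'
from w import *
both('w4','small',80,(447,138.6),80,2.4)
E
```

```text
time_s: 4.88
ee_pos: [443.8, 138.1, 192.8]
tool_rot: [-0.006, -3.138, 0.001]
wrist_force: [0.1, -0.6, -0.6]
gripper_width: 0.242
gripper_force: 29.9
time_s: 5.3
ee_pos: [446.4, 139.9, 153.1]
tool_rot: [-0.002, -3.14, -0.0]
wrist_force: [-0.6, 0.8, 0.6]
gripper_width: 0.241
gripper_force: 29.9
ee [446.4 139.9 153.1] rot [-2.00e-03 -3.14e+00 -0.00e+00] F [-0.6  0.8  0.6] w 20.5 gf 29.9 t 5.3
lid [444.4 139.8 149.7  51.    0.5] [-0.002 -0.004] nominal z 150.7
jar [4.443e+02 1.386e+02 7.990e+01 2.400e+01 1.000e-01] [-0.005  0.   ]
```

View pics/w4.png

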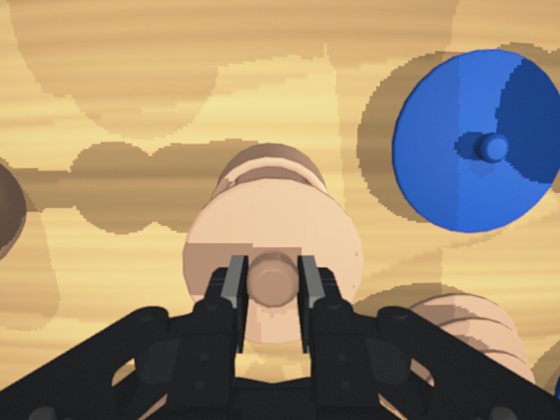

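The held lid's disc is around (272,260), and the jar's rim arc shows behind it at (270,165). In y they differ by 1.2 mm and in x they are aligned.

```bash
python3 -m crank '[[15,[0,-1.2,15],[0,0,0]],[15,[0,0,18],[0,0,0]],[15,[0,0,12],[0,0,0]],[15,[0,0,8],[0,0,0]],[15,[0,0,4],[0,0,0]],[15,[0,0,0],[0,0,0]],[15,[0,0,1.5],[0,0,0]],[15,[0,0,1],[0,0,0]],[15,[0,0,1],[0,0,0]],[15,[0,0,0],[0,0,0]]]'
python3 - <<'E'
from w import *
both('w5','small',80,(445,138.6),80,2.9)
E
```

```text
time_s: 6.18
ee_pos: [446.6, 138.3, 93.6]
tool_rot: [0.003, 3.141, 0.0]
wrist_force: [-1.0, 0.5, -1.2]
gripper_width: 0.242
gripper_force: 29.9
ee [446.6 138.3  93.6] rot [3.000e-03 3.141e+00 0.000e+00] F [-1.   0.5 -1.2] w 20.7 gf 29.9 t 6.1833
lid [444.6 138.2  90.1  51.    0.5] [ 0.001 -0.004] nominal z 90.7
jar [4.442e+02 1.387e+02 7.860e+01 1.400e+01 1.000e-01] [-0.088  0.006]
```

```bash
python3 -m crank '[[15,[0,0,1],[0,0,0]],[15,[0,0,1],[0,0,0]],[15,[0,0,1],[0,0,0]],[15,[0,0,0.5],[0,0,0]],[15,[0,0,0],[0,0,0]]]'; python3 -m crank '[[15,[0,0,0.5],[0,0,0]],[15,[0,0,0.5],[0,0,0]],[15,[0,0,0],[0,0,0]]]'
```

```text
time_s: 6.65
ee_pos: [446.3, 138.2, 89.9]
tool_rot: [0.003, 3.142, -0.0]
wrist_force: [0.5, -0.5, 1.8]
gripper_width: 0.241
gripper_force: 30.1
time_s: 6.9
ee_pos: [446.5, 138.3, 89.8]
tool_rot: [0.003, 3.141, -0.0]
wrist_force: [-4.0, -0.6, 11.3]
gripper_width: 0.24
gripper_force: 31.0
```

```bash
python3 -m crank '[[15,[0,0,-0.4],[0,0,0]],[22,[0,0,0],[0,0,0]],[28,[0,0,0],[0,0,0]],[36,[0,0,0],[0,0,0]],[45,[0,0,0],[0,0,0]],[50,[0,0,0],[0,0,0]],[50,[0,0,-10],[0,0,0]],[50,[0,0,-25],[0,0,0]],[50,[0,0,-35],[0,0,0]],[50,[0,0,0],[0,0,0]]]'
cat >> w.py <<'E'
def after(tag,lidtop,lc,D,stop,sc,SD):
    e=o['ee_pos']
    for cam in('wrist','top'):
        im,d,m=grab(cam,tag+cam); C=cloud(d,m)
        print(cam,'lid',*edge(C,lidtop,lc,D/2-.5)); 
        try: print(cam,'next',*edge(C,stop,sc,SD/2-.5))
        except Exception as x: print('no')
E
python3 - <<'E'
from w import *
after('a1',86,(445,138),80,78,(600,297),100)
E
```

```text
time_s: 7.73
ee_pos: [449.7, 138.8, 164.2]
tool_rot: [0.003, 3.134, 0.002]
wrist_force: [1.1, 0.4, 1.0]
gripper_width: 0.586
gripper_force: 0.0
ee [449.7 138.8 164.2] rot [3.000e-03 3.134e+00 2.000e-03] F [1.1 0.4 1. ] w 50.1 gf 0.0 t 7.7333
wrist lid [4.444e+02 1.384e+02 8.640e+01 6.300e+01 1.000e-01] [ 0. -0.]
wrist next [599.2 299.8  77.2  19.    0.9] [0.004 0.003]
top lid [448.1 148.2  85.6  16.    1.7] [0.012 0.037]
top next [594.5 290.3  77.8  45.    4.1] [ 0.002 -0.001]
```

The small lid is home and level: top at 86.4, against 86 expected, and no tilt. Next is the medium lid.

```bash
python3 -m crank '[[50,[-12,12.5,0],[0,0,0]],[50,[-20,21,0],[0,0,0]],[50,[-22,23,0],[0,0,0]],[50,[-22,23,0],[0,0,0]],[50,[-22,23,0],[0,0,0]],[50,[-22,23,0],[0,0,0]],[50,[-20,21,0],[0,0,0]],[50,[-12,12.5,0],[0,0,0]],[50,[0,0,0],[0,0,0]],[50,[0,0,0],[0,0,0]]]'
python3 - <<'E'
from w import *
im,C=stack('w6',95,(599,298)); print(*edge(C,78,(599,298),49.5)); print(*edge(C,52,(599,298),59.5))
E
```

```text
time_s: 8.67
ee_pos: [597.6, 296.9, 156.8]
tool_rot: [-0.002, -3.138, 0.002]
wrist_force: [0.2, -1.5, -0.8]
gripper_width: 0.585
gripper_force: 0.0
ee [597.6 296.9 156.8] rot [-2.000e-03 -3.138e+00  2.000e-03] F [ 0.2 -1.5 -0.8] w 49.9 gf 0.0 t 8.6667
knob 797 [[599.1, 300.2, 94.5], [20.8, 20.2, 4.0], [598.8, 299.6, 94.2]]
[5.994e+02 2.997e+02 7.750e+01 6.300e+01 4.000e-01] [ 0. -0.]
[5.973e+02 2.984e+02 5.150e+01 4.100e+01 2.000e-01] [-0.002 -0.   ]
```

```bash
python3 -m crank '[[50,[-3.5,2.8,20],[0,0,0]],[50,[0,0,25],[0,0,0]],[50,[0,0,16],[0,0,0]],[45,[0,0,8],[0,0,0]],[40,[0,0,3],[0,0,0]],[35,[0,0,0],[0,0,0]],[30,[0,0,0],[0,0,0]]]' 30
```

```text
time_s: 9.3
ee_pos: [602.5, 299.6, 88.3]
tool_rot: [0.003, 3.14, 0.001]
wrist_force: [0.6, 0.2, -0.4]
gripper_width: 0.352
gripper_force: 0.0
```

```bash
python3 -m crank '[[30,[1.2,0,5],[0,0,0]],[30,[0,0,2.8],[0,0,0]],[25,[0,0,0],[0,0,0]],[18,[0,0,0],[0,0,0]],[15,[0,0,0],[0,0,0]],[15,[0,0,0],[0,0,0]],[15,[0,0,0],[0,0,0]]]' 35
```

```text
time_s: 9.88
ee_pos: [600.9, 299.8, 79.5]
tool_rot: [-0.003, -3.142, 0.0]
wrist_force: [-0.0, 0.0, -0.2]
gripper_width: 0.236
gripper_force: 34.2
```

```bash
python3 -m crank '[[15,[0,0,-3],[0,0,0]],[15,[0,0,-6],[0,0,0]],[15,[0,0,-14],[0,0,0]],[15,[0,0,-25],[0,0,0]],[15,[0,0,-30],[0,0,0]],[15,[0,0,-22],[0,0,0]],[15,[0,0,-8],[0,0,0]],[15,[4,-11,0],[0,0,0]],[15,[8,-22,0],[0,0,0]],[15,[11,-32,0],[0,0,0]]]' && python3 -m crank '[[15,[12,-34,0],[0,0,0]],[15,[12,-34,0],[0,0,0]],[15,[12,-34,0],[0,0,0]],[15,[12,-34,0],[0,0,0]],[15,[12,-34,0],[0,0,0]],[15,[12,-34,0],[0,0,0]],[15,[12,-34,0],[0,0,0]],[15,[12,-34,0],[0,0,0]],[15,[12,-34,0],[0,0,0]],[15,[8,-22,0],[0,0,0]]]' && python3 -m crank '[[15,[5,-15,0],[0,0,0]],[15,[2,-6,8],[0,0,0]],[15,[0,0,12],[0,0,0]],[15,[0,0,0],[0,0,0]],[15,[0,0,0],[0,0,0]]]'
python3 - <<'E'
from w import *
both('w7','medium',92,(454,-116),100,2)
E
```

```text
time_s: 10.72
ee_pos: [577.7, 235.9, 186.8]
tool_rot: [-0.002, 3.141, 0.001]
wrist_force: [0.9, -0.8, -1.4]
gripper_width: 0.237
gripper_force: 34.4
time_s: 11.55
ee_pos: [459.6, -95.3, 187.0]
tool_rot: [-0.006, -3.141, 0.001]
wrist_force: [1.0, 0.6, -1.0]
gripper_width: 0.236
gripper_force: 34.4
time_s: 11.97
ee_pos: [453.4, -113.1, 166.4]
tool_rot: [-0.002, -3.139, -0.002]
wrist_force: [0.9, -0.3, -1.4]
gripper_width: 0.234
gripper_force: 34.4
ee [ 453.4 -113.1  166.4] rot [-2.000e-03 -3.139e+00 -2.000e-03] F [ 0.9 -0.3 -1.4] w 20.0 gf 34.4 t 11.9667
lid [ 4.521e+02 -1.131e+02  1.644e+02  5.100e+01  4.000e-01] [-0.002  0.001] nominal z 164.4
jar [ 4.537e+02 -1.158e+02  9.180e+01  1.800e+01  1.000e-01] [0.007 0.001]
```

View pics/w7.png

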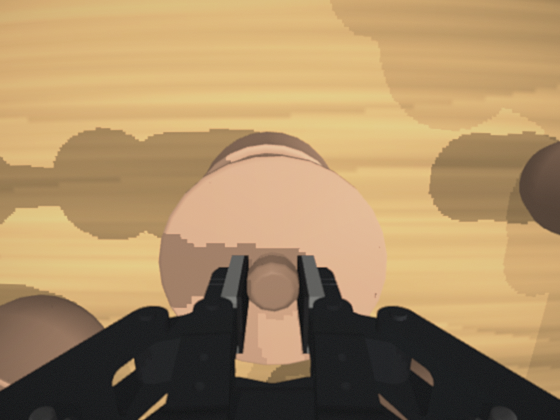

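The medium lid is held level, with its disc around (272,255). The medium jar's rim arc shows behind it at (265,150).

```bash
python3 -m crank '[[15,[-1.6,-2.7,10],[0,0,0]],[15,[0,0,18],[0,0,0]],[15,[0,0,14],[0,0,0]],[15,[0,0,9],[0,0,0]],[15,[0,0,4],[0,0,0]],[15,[0,0,2],[0,0,0]],[15,[0,0,1],[0,0,0]],[15,[0,0,0],[0,0,0]]]'
python3 - <<'E'
from w import *
both('w8','medium',92,(454,-116),100,2)
E
```

```text
time_s: 12.68
ee_pos: [456.2, -116.8, 109.7]
tool_rot: [0.003, 3.141, -0.001]
wrist_force: [0.1, -0.5, -1.4]
gripper_width: 0.238
gripper_force: 34.4
ee [ 456.2 -116.8  109.7] rot [ 3.000e-03  3.141e+00 -1.000e-03] F [ 0.1 -0.5 -1.4] w 20.3 gf 34.4 t 12.6833
lid [ 4.549e+02 -1.167e+02  1.077e+02  5.100e+01  4.000e-01] [ 0.002 -0.   ] nominal z 107.7
jar [ 4.537e+02 -1.158e+02  9.150e+01  1.600e+01  1.000e-01] [-0.032  0.009]
```

```bash
python3 -m crank '[[15,[1,0.8,2],[0,0,0]],[15,[0,0,2],[0,0,0]],[15,[0,0,1.5],[0,0,0]],[15,[0,0,1],[0,0,0]],[15,[0,0,1],[0,0,0]],[15,[0,0,0.5],[0,0,0]],[15,[0,0,0],[0,0,0]]]'; python3 -m crank '[[15,[0,0,0.6],[0,0,0]],[15,[0,0,0.6],[0,0,0]],[15,[0,0,0],[0,0,0]]]'
```

```text
time_s: 13.32
ee_pos: [454.7, -115.9, 101.3]
tool_rot: [-0.003, -3.141, -0.0]
wrist_force: [-0.1, 0.8, -1.2]
gripper_width: 0.239
gripper_force: 34.4
time_s: 13.57
ee_pos: [454.8, -115.9, 100.3]
tool_rot: [0.003, 3.141, -0.0]
wrist_force: [-0.8, -0.2, 0.1]
gripper_width: 0.239
gripper_force: 34.6
```

```bash
python3 -m crank '[[15,[0,0,0.5],[0,0,0]],[15,[0,0,0],[0,0,0]]]'
```

```text
time_s: 13.73
ee_pos: [454.9, -115.9, 100.3]
tool_rot: [0.003, 3.141, -0.0]
wrist_force: [-2.2, 0.0, 5.9]
gripper_width: 0.24
gripper_force: 35.1
```

```bash
python3 -m crank '[[15,[0,0,-0.2],[0,0,0]],[22,[0,0,0],[0,0,0]],[28,[0,0,0],[0,0,0]],[36,[0,0,0],[0,0,0]],[45,[0,0,0],[0,0,0]],[50,[0,0,0],[0,0,0]],[50,[0,0,-10],[0,0,0]],[50,[0,0,-25],[0,0,0]],[50,[0,0,-35],[0,0,0]],[50,[0,0,0],[0,0,0]]]'
python3 - <<'E'
from w import *
after('a2',98,(454,-116),100,52,(600,297),120)
E
```

```text
time_s: 14.57
ee_pos: [457.9, -117.2, 175.0]
tool_rot: [0.003, 3.134, -0.005]
wrist_force: [1.2, -0.6, 0.3]
gripper_width: 0.587
gripper_force: 0.0
ee [ 457.9 -117.2  175. ] rot [ 3.000e-03  3.134e+00 -5.000e-03] F [ 1.2 -0.6  0.3] w 50.1 gf 0.0 t 14.5667
wrist lid [ 4.535e+02 -1.158e+02  9.830e+01  6.300e+01  2.000e-01] [-0. -0.]
wrist next [600. 297.  nan   0.   0.] [0. 0.]
top lid [ 457.7 -116.8   96.6    2.     0. ] [0.794 1.912]
top next [599.4 291.8  51.8  61.    4. ] [0.001 0.001]
  return _methods._mean(a, axis=axis, dtype=dtype,
  ret = ret.dtype.type(ret / rcount)
```

The medium lid is home and level (98.3). Back to the stack for the large one.

```bash
python3 -m crank '[[50,[-6,18,0],[0,0,0]],[50,[-12,34,0],[0,0,0]],[50,[-12,34,0],[0,0,0]],[50,[-12,34,0],[0,0,0]],[50,[-12,34,0],[0,0,0]],[50,[-12,34,0],[0,0,0]],[50,[-12,34,0],[0,0,0]],[50,[-12,34,0],[0,0,0]],[50,[-12,34,0],[0,0,0]],[50,[-12,34,0],[0,0,0]]]' && python3 -m crank '[[50,[-12,34,0],[0,0,0]],[50,[-10,30,0],[0,0,0]],[50,[-8,18,8],[0,0,0]],[50,[-6,8,16],[0,0,0]],[50,[0,0,16],[0,0,0]],[50,[0,0,0],[0,0,0]],[50,[0,0,0],[0,0,0]]]'
python3 - <<'E'
from w import *
im,C=stack('w9',69,(598,298)); print(*edge(C,52,(598,298),59.5)); print(*edge(C,26,(598,298),69.5))
E
```

```text
time_s: 15.5
ee_pos: [568.6, 209.6, 168.0]
tool_rot: [-0.002, -3.139, 0.001]
wrist_force: [0.8, -0.9, -0.2]
gripper_width: 0.584
gripper_force: 0.0
time_s: 16.08
ee_pos: [603.6, 297.3, 127.2]
tool_rot: [-0.003, -3.137, 0.003]
wrist_force: [0.2, 0.7, 0.4]
gripper_width: 0.585
gripper_force: 0.0
ee [603.6 297.3 127.2] rot [-3.000e-03 -3.137e+00  3.000e-03] F [0.2 0.7 0.4] w 50.0 gf 0.0 t 16.0833
knob 873 [[596.7, 298.4, 68.7], [20.7, 20.3, 4.3], [596.6, 298.7, 68.3]]
[597.3 298.3  51.7  63.    0.8] [-0.  0.]
[5.999e+02 2.975e+02 2.580e+01 4.400e+01 3.000e-01] [-0.006 -0.001]
```

```bash
python3 -m crank '[[50,[5,1,18],[0,0,0]],[50,[0,0,25],[0,0,0]],[50,[0,0,16],[0,0,0]],[45,[0,0,8],[0,0,0]],[40,[0,0,3],[0,0,0]],[35,[0,0,0],[0,0,0]],[30,[0,0,0],[0,0,0]]]' 40
```

```text
time_s: 16.72
ee_pos: [601.4, 299.0, 61.2]
tool_rot: [0.003, 3.14, 0.001]
wrist_force: [-0.1, 0.0, 0.4]
gripper_width: 0.354
gripper_force: 0.0
```

```bash
python3 -m crank '[[30,[2.2,-0.5,5],[0,0,0]],[30,[0,0,2.2],[0,0,0]],[25,[0,0,0],[0,0,0]],[18,[0,0,0],[0,0,0]],[15,[0,0,0],[0,0,0]],[15,[0,0,0],[0,0,0]],[15,[0,0,0],[0,0,0]]]' 40
```

```text
time_s: 17.3
ee_pos: [598.2, 298.3, 52.8]
tool_rot: [-0.003, -3.142, 0.0]
wrist_force: [-0.1, -2.0, 1.0]
gripper_width: 0.234
gripper_force: 39.0
```

```bash
python3 -m crank '[[15,[0,0,-3],[0,0,0]],[15,[0,0,-6],[0,0,0]],[15,[0,0,-14],[0,0,0]],[15,[0,0,-25],[0,0,0]],[15,[0,0,-30],[0,0,0]],[15,[0,0,-30],[0,0,0]],[15,[0,0,-18],[0,0,0]],[15,[-3,-10,-4],[0,0,0]],[15,[-7,-21,0],[0,0,0]],[15,[-9,-30,0],[0,0,0]]]' && python3 -m crank '[[15,[-10,-32,0],[0,0,0]],[15,[-10,-32,0],[0,0,0]],[15,[-10,-32,0],[0,0,0]],[15,[-10,-32,0],[0,0,0]],[15,[-10,-32,0],[0,0,0]],[15,[-9,-25,0],[0,0,0]],[15,[-6,-17,0],[0,0,0]],[15,[-2,-8,0],[0,0,0]],[15,[0,0,0],[0,0,0]],[15,[0,0,0],[0,0,0]]]'
python3 - <<'E'
from w import *
both('w10','large',104,(682,25),120,1)
E
```

```text
time_s: 18.13
ee_pos: [616.8, 238.2, 182.6]
tool_rot: [-0.003, 3.141, 0.001]
wrist_force: [1.1, -0.4, -1.5]
gripper_width: 0.235
gripper_force: 39.3
time_s: 18.97
ee_pos: [683.2, 27.9, 182.1]
tool_rot: [-0.003, -3.14, -0.002]
wrist_force: [0.4, -0.2, -1.1]
gripper_width: 0.233
gripper_force: 39.3
ee [683.2  27.9 182.1] rot [-3.00e-03 -3.14e+00 -2.00e-03] F [ 0.4 -0.2 -1.1] w 19.9 gf 39.3 t 18.9667
lid [681.7  27.9 180.9  50.    1.3] [-0.001  0.   ] nominal z 181.1
jar [6.823e+02 2.510e+01 1.040e+02 1.400e+01 2.000e-01] [-0.027 -0.003]
```

View pics/w10.png

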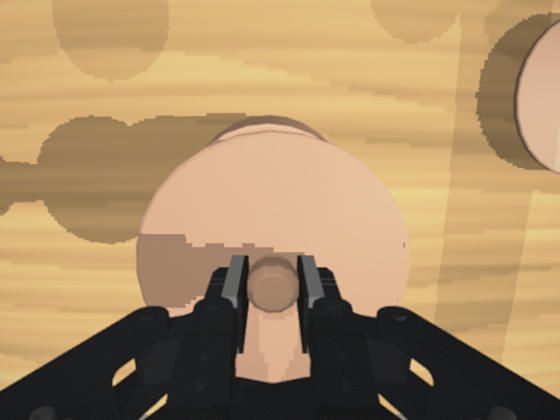

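The large lid is held level, with its disc around (272,255). The large jar's rim arc shows behind it at (268,125).

```bash
python3 -m crank '[[15,[0,-2.8,12],[0,0,0]],[15,[0,0,18],[0,0,0]],[15,[0,0,14],[0,0,0]],[15,[0,0,9],[0,0,0]],[15,[0,0,5],[0,0,0]],[15,[0,0,3],[0,0,0]],[15,[0,0,1],[0,0,0]],[15,[0,0,0],[0,0,0]]]'
python3 - <<'E'
from w import *
both('w11','large',104,(682,25),120,1.2)
E
```

```text
time_s: 19.68
ee_pos: [684.1, 24.8, 121.2]
tool_rot: [0.002, 3.141, -0.0]
wrist_force: [-0.3, -0.2, -1.3]
gripper_width: 0.237
gripper_force: 39.3
ee [684.1  24.8 121.2] rot [ 2.000e-03  3.141e+00 -0.000e+00] F [-0.3 -0.2 -1.3] w 20.3 gf 39.3 t 19.6833
lid [682.6  24.8 119.9  50.    1.3] [ 0.001 -0.001] nominal z 120.0
jar [6.819e+02 2.510e+01 1.031e+02 1.200e+01 1.000e-01] [-0.034 -0.002]
```

```bash
python3 -m crank '[[15,[0.5,0.3,2],[0,0,0]],[15,[0,0,2],[0,0,0]],[15,[0,0,1.5],[0,0,0]],[15,[0,0,1],[0,0,0]],[15,[0,0,1],[0,0,0]],[15,[0,0,0.5],[0,0,0]],[15,[0,0,0],[0,0,0]]]'; python3 -m crank '[[15,[0,0,0.6],[0,0,0]],[15,[0,0,0.6],[0,0,0]],[15,[0,0,0],[0,0,0]]]'
```

```text
time_s: 20.32
ee_pos: [683.2, 24.7, 112.5]
tool_rot: [-0.003, -3.141, -0.0]
wrist_force: [0.8, -0.7, -2.0]
gripper_width: 0.239
gripper_force: 39.3
time_s: 20.57
ee_pos: [683.4, 24.7, 111.6]
tool_rot: [0.003, 3.141, -0.0]
wrist_force: [-0.3, -0.1, -1.1]
gripper_width: 0.232
gripper_force: 39.3
```

```bash
python3 -m crank '[[15,[0,0,0.5],[0,0,0]],[15,[0,0,0.3],[0,0,0]],[15,[0,0,0],[0,0,0]]]'
```

```text
time_s: 20.82
ee_pos: [683.4, 24.7, 111.5]
tool_rot: [0.003, 3.141, -0.0]
wrist_force: [-1.2, 0.2, 3.6]
gripper_width: 0.234
gripper_force: 39.7
```

```bash
python3 -m crank '[[15,[0,0,-0.1],[0,0,0]],[22,[0,0,0],[0,0,0]],[28,[0,0,0],[0,0,0]],[36,[0,0,0],[0,0,0]],[45,[0,0,0],[0,0,0]],[50,[0,0,0],[0,0,0]],[50,[0,0,-10],[0,0,0]],[50,[0,0,-25],[0,0,0]],[50,[0,0,-35],[0,0,0]],[50,[0,0,0],[0,0,0]]]'
python3 - <<'E' 2>/dev/null
from w import *
after('a3',110,(682,25),120,26,(600,297),140)
E
```

```text
time_s: 21.65
ee_pos: [687.0, 24.5, 188.7]
tool_rot: [0.003, 3.131, -0.001]
wrist_force: [1.3, -0.7, 0.7]
gripper_width: 0.583
gripper_force: 0.0
ee [687.   24.5 188.7] rot [ 3.000e-03  3.131e+00 -1.000e-03] F [ 1.3 -0.7  0.7] w 49.8 gf 0.0 t 21.65
wrist lid [682.7  24.6 110.3  63.    0.8] [-0.  0.]
wrist next [5.995e+02 2.967e+02 2.590e+01 2.300e+01 2.000e-01] [-0.002  0.007]
top lid [686.3  27.1 108.7   7.    1. ] [-0.001  0.043]
top next [604.1 291.8  25.8  63.    3.9] [-0.002  0.   ]
```

The large lid is home and level (110.3). Now the giant.

```bash
python3 -m crank '[[50,[5,16,0],[0,0,0]],[50,[10,32,0],[0,0,0]],[50,[10,33,0],[0,0,0]],[50,[10,33,0],[0,0,0]],[50,[10,33,0],[0,0,0]],[50,[10,33,0],[0,0,0]],[50,[10,33,0],[0,0,0]],[50,[10,32,10],[0,0,0]],[50,[8,20,20],[0,0,0]],[50,[3,8,25],[0,0,0]]]' && python3 -m crank '[[50,[0,0,20],[0,0,0]],[50,[0,0,10],[0,0,0]],[50,[0,0,0],[0,0,0]],[50,[0,0,0],[0,0,0]]]'
python3 - <<'E'
from w import *
im,C=stack('w12',43,(600,297)); print(*edge(C,26,(600,297),69.5))
E
```

```text
time_s: 22.58
ee_pos: [595.8, 302.5, 125.8]
tool_rot: [-0.005, 3.141, 0.003]
wrist_force: [-0.2, -0.8, 0.1]
gripper_width: 0.586
gripper_force: 0.0
time_s: 22.92
ee_pos: [597.0, 297.7, 95.1]
tool_rot: [-0.003, -3.14, 0.001]
wrist_force: [0.8, 1.2, 0.0]
gripper_width: 0.591
gripper_force: 0.0
ee [597.  297.7  95.1] rot [-3.00e-03 -3.14e+00  1.00e-03] F [0.8 1.2 0. ] w 50.5 gf 0.0 t 22.9167
knob 913 [[599.5, 297.4, 42.6], [20.1, 20.5, 4.2], [598.8, 297.4, 42.5]]
[599.7 297.5  25.9  57.    0.7] [-0.001  0.   ]
```

```bash
python3 -m crank '[[50,[-3,0,18],[0,0,0]],[50,[0,0,22],[0,0,0]],[50,[0,0,13],[0,0,0]],[45,[0,0,6],[0,0,0]],[40,[0,0,2],[0,0,0]],[35,[0,0,0],[0,0,0]],[30,[0,0,0],[0,0,0]]]' 50
```

```text
time_s: 23.55
ee_pos: [601.6, 298.1, 35.9]
tool_rot: [0.003, 3.14, 0.001]
wrist_force: [1.1, 0.5, 0.0]
gripper_width: 0.354
gripper_force: 0.0
```

```bash
python3 -m crank '[[30,[0,-0.5,5],[0,0,0]],[30,[0,0,2.8],[0,0,0]],[25,[0,0,0],[0,0,0]],[18,[0,0,0],[0,0,0]],[15,[0,0,0],[0,0,0]],[15,[0,0,0],[0,0,0]],[15,[0,0,0],[0,0,0]]]' 50
```

```text
time_s: 24.13
ee_pos: [600.6, 297.2, 27.0]
tool_rot: [-0.003, -3.141, 0.001]
wrist_force: [-0.4, -0.9, 0.5]
gripper_width: 0.23
gripper_force: 48.8
```

```bash
python3 -m crank '[[15,[0,0,-3],[0,0,0]],[15,[0,0,-6],[0,0,0]],[15,[0,0,-14],[0,0,0]],[15,[0,0,-25],[0,0,0]],[15,[0,0,-30],[0,0,0]],[15,[0,0,-30],[0,0,0]],[15,[0,0,-30],[0,0,0]],[15,[0,0,-18],[0,0,0]],[15,[0,-10,-6],[0,0,0]],[15,[-1,-22,0],[0,0,0]]]' && python3 -m crank '[[15,[-1,-33,0],[0,0,0]],[15,[-1,-34,0],[0,0,0]],[15,[-1,-34,0],[0,0,0]],[15,[-1,-34,0],[0,0,0]],[15,[-1,-34,0],[0,0,0]],[15,[-1,-34,0],[0,0,0]],[15,[-1,-34,0],[0,0,0]],[15,[-1,-34,0],[0,0,0]],[15,[-1,-34,0],[0,0,0]],[15,[-1,-34,0],[0,0,0]]]' && python3 -m crank '[[15,[-1,-34,0],[0,0,0]],[15,[-1,-34,0],[0,0,0]],[15,[-1,-34,0],[0,0,0]],[15,[-1,-34,0],[0,0,0]],[15,[-1,-34,0],[0,0,0]],[15,[-1,-34,0],[0,0,0]],[15,[-1,-29,0],[0,0,0]],[15,[-1,-18,0],[0,0,0]],[15,[0,-8,0],[0,0,0]],[15,[0,0,0],[0,0,0]]]' && python3 -m crank '[[15,[0,0,0],[0,0,0]],[15,[0,0,0],[0,0,0]]]'
python3 - <<'E'
from w import *
both('w13','giant',116,(618.5,-335),140,1)
E
```

```text
time_s: 24.97
ee_pos: [602.5, 267.3, 191.3]
tool_rot: [-0.003, 3.137, 0.004]
wrist_force: [0.6, -1.4, -3.4]
gripper_width: 0.227
gripper_force: 49.2
time_s: 25.8
ee_pos: [609.7, -75.7, 187.8]
tool_rot: [-0.003, -3.14, -0.0]
wrist_force: [-0.1, 0.2, -4.1]
gripper_width: 0.233
gripper_force: 49.2
time_s: 26.63
ee_pos: [617.3, -334.6, 187.4]
tool_rot: [-0.007, -3.14, -0.001]
wrist_force: [0.3, 0.5, -3.5]
gripper_width: 0.231
gripper_force: 49.3
time_s: 26.8
ee_pos: [618.4, -331.0, 188.5]
tool_rot: [-0.001, -3.141, -0.002]
wrist_force: [-0.3, 0.4, -3.4]
gripper_width: 0.23
gripper_force: 49.3
ee [ 618.4 -331.   188.5] rot [-1.000e-03 -3.141e+00 -2.000e-03] F [-0.3  0.4 -3.4] w 19.7 gf 49.3 t 26.8
lid [ 617.6 -331.   187.4   40.     0.8] [-0.001  0.001] nominal z 187.5
jar [ 618.5 -335.     nan    0.     0. ] [0. 0.]
  return _methods._mean(a, axis=axis, dtype=dtype,
  ret = ret.dtype.type(ret / rcount)
```

View pics/w13.png

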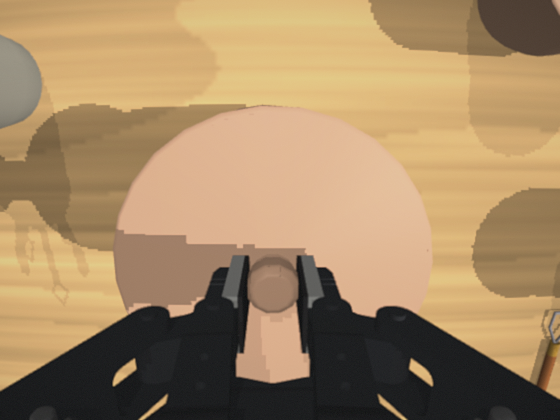

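The giant lid is held level, with its disc around (272,250). It hides the jar completely, so I shift outward for one look.

```bash
python3 -m crank '[[15,[-10,-4,0],[0,0,0]],[15,[-20,0,0],[0,0,0]],[15,[-20,0,0],[0,0,0]],[15,[-10,0,0],[0,0,0]],[15,[0,0,0],[0,0,0]],[15,[0,0,0],[0,0,0]]]'
python3 - <<'E'
from w import *
both('w14','giant',116,(618.5,-335),140,1)
E
```

```text
time_s: 27.35
ee_pos: [678.9, -335.1, 188.6]
tool_rot: [0.001, -3.141, -0.001]
wrist_force: [-0.6, 0.2, -3.2]
gripper_width: 0.234
gripper_force: 49.3
ee [ 678.9 -335.1  188.6] rot [ 1.000e-03 -3.141e+00 -1.000e-03] F [-0.6  0.2 -3.2] w 20.0 gf 49.3 t 27.35
lid [ 678.1 -335.   187.5   41.     1.2] [-0.001  0.   ] nominal z 187.6
jar [ 6.201e+02 -3.359e+02  1.160e+02  3.700e+01  5.000e-01] [-0.002  0.   ]
```

```bash
python3 -m crank '[[15,[10,0,0],[0,0,0]],[15,[20,0,0],[0,0,0]],[15,[20,0,0],[0,0,0]],[15,[8.7,-0.3,0],[0,0,0]],[15,[0,0,10],[0,0,0]],[15,[0,0,15],[0,0,0]],[15,[0,0,10],[0,0,0]],[15,[0,0,5],[0,0,0]],[15,[0,0,0],[0,0,0]],[15,[0,0,0],[0,0,0]]]'
```

```text
time_s: 28.23
ee_pos: [619.9, -336.7, 148.5]
tool_rot: [-0.002, -3.141, -0.001]
wrist_force: [0.1, -0.2, -2.9]
gripper_width: 0.23
gripper_force: 49.3
```

```bash
python3 -m crank '[[15,[0,1,3],[0,0,0]],[15,[0,0,4],[0,0,0]],[15,[0,0,4],[0,0,0]],[15,[0,0,3],[0,0,0]],[15,[0,0,2],[0,0,0]],[15,[0,0,0],[0,0,0]]]'
```

```text
time_s: 28.73
ee_pos: [619.6, -335.7, 132.2]
tool_rot: [-0.003, -3.141, -0.001]
wrist_force: [-0.9, 0.3, -3.3]
gripper_width: 0.232
gripper_force: 49.3
```

```bash
python3 -m crank '[[15,[-0.3,0.2,2],[0,0,0]],[15,[0,0,2],[0,0,0]],[15,[0,0,1.5],[0,0,0]],[15,[0,0,1],[0,0,0]],[15,[0,0,0.7],[0,0,0]],[15,[0,0,0],[0,0,0]]]'; python3 -m crank '[[15,[0,0,0.5],[0,0,0]],[15,[0,0,0.5],[0,0,0]],[15,[0,0,0],[0,0,0]]]'
```

```text
time_s: 29.23
ee_pos: [620.2, -335.7, 125.6]
tool_rot: [-0.003, -3.141, -0.0]
wrist_force: [0.0, 0.3, -3.0]
gripper_width: 0.231
gripper_force: 49.3
time_s: 29.48
ee_pos: [620.2, -335.8, 124.8]
tool_rot: [-0.003, -3.142, 0.0]
wrist_force: [0.4, 0.1, -2.9]
gripper_width: 0.231
gripper_force: 49.3
```

```bash
python3 -m crank '[[15,[0,0,0.5],[0,0,0]],[15,[0,0,0.5],[0,0,0]],[15,[0,0,0],[0,0,0]]]'; python3 -m crank '[[15,[0,0,0.4],[0,0,0]],[15,[0,0,0.3],[0,0,0]],[15,[0,0,0],[0,0,0]]]'
```

```text
time_s: 29.73
ee_pos: [620.2, -335.8, 123.7]
tool_rot: [-0.003, -3.141, -0.0]
wrist_force: [-0.1, 0.6, -3.2]
gripper_width: 0.231
gripper_force: 49.2
time_s: 29.98
ee_pos: [620.3, -335.8, 123.4]
tool_rot: [0.003, 3.141, -0.0]
wrist_force: [-0.2, 1.0, -0.8]
gripper_width: 0.232
gripper_force: 49.4
```

```bash
python3 -m crank '[[15,[0,0,0.4],[0,0,0]],[15,[0,0,0],[0,0,0]],[22,[0,0,0],[0,0,0]],[28,[0,0,0],[0,0,0]],[36,[0,0,0],[0,0,0]],[45,[0,0,0],[0,0,0]],[50,[0,0,0],[0,0,0]],[50,[0,0,-10],[0,0,0]],[50,[0,0,-25],[0,0,0]],[50,[0,0,-35],[0,0,0]]]'
python3 -m crank '[[50,[0,0,-30],[0,0,0]],[50,[20,0,-10],[0,0,0]],[50,[0,0,0],[0,0,0]],[50,[0,0,0],[0,0,0]]]'
python3 - <<'E' 2>/dev/null
from w import *
im,d,m=grab('wrist','end'); print(*edge(cloud(d,m),122,(619,-335),69.5))
im,d,m=grab('scene','ends'); C=cloud(d,m)
for n,(h,D) in JARS.items():
    c={'small':(447,138.6),'medium':(456.5,-116),'large':(684.5,25),'giant':(621,-335)}[n]; print(n,*edge(C,h+6,c,D/2+.5))
E
```

```text
time_s: 30.82
ee_pos: [618.4, -334.6, 190.6]
tool_rot: [-0.003, -3.136, -0.006]
wrist_force: [0.4, -0.5, 0.5]
gripper_width: 0.586
gripper_force: 0.0
time_s: 31.15
ee_pos: [600.4, -336.1, 234.5]
tool_rot: [0.004, 3.139, -0.002]
wrist_force: [-0.3, 1.0, -0.4]
gripper_width: 0.585
gripper_force: 0.0
ee [ 600.4 -336.1  234.5] rot [ 4.000e-03  3.139e+00 -2.000e-03] F [-0.3  1.  -0.4] w 50.0 gf 0.0 t 31.15
[ 619.1 -336.   122.3   59.     0.7] [0. 0.]
small [439.4 146.6  86.3  57.    4.9] [-0.004 -0.006]
medium [ 457.5 -122.3   98.2   60.     4.7] [-0.003 -0.   ]
large [687.6  23.9 110.3  63.    3.3] [-0.001 -0.   ]
giant [ 624.6 -335.1  122.1   62.     3.3] [-0.002  0.001]
```

View pics/ends.png

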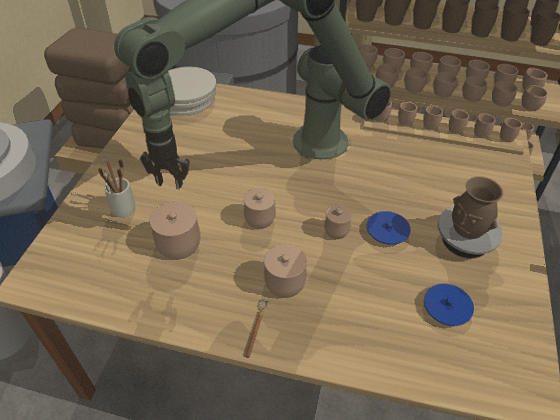

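All four jars carry their lids, level, at (338,222), (259,208), (286,270) and (175,230). The disc tops measure at their nominal heights, and the jug, crock and blue lids stand where they were.

```bash
python3 -c "from bench import manip; print(manip.job_done())"
```

```text
the job is handed in; nothing more can be done
None
```

All four lids were set on their matching jars, smallest to largest, and measured home and level; the jug, the crock and both blue lids were not moved, and I handed the job in at about 31 s.

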